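Free the glazed ball's carrying tray and hold it to the inspection lamp

ROBOT

A 7-joint arm with a two-finger parallel gripper is mounted at the origin on the work surface. World frame = base frame: x ahead of the robot, y to its left, z up, the work surface at z = 0. Lengths are in m, angles in rad, forces in N, time in s.
With the tool pointing down it reaches from about 0.4 to 0.85 m from the base axis. Payload 10.4 kg.
Tool frame: the origin (TCP) lies between the finger pads; the fingertips stand 25 mm ahead of it and the grasp point (between the pads) lies 6 mm ahead of it; x points along the fingers, y is the direction in which the jaws open and shut, and the axes are right-handed (so a half turn about x gives the same grasp; the last joint's range is limited). The gripper opens to 87 mm and grips with 3 to 60 N. Pads are 19 mm wide; open, the fingers measure 117 mm over their backs; the gripper's body (75 mm by 190 mm) begins 51 mm behind the grasp point.
Start: joints at [1.216, 0.332, -0.065, 1.46, 0.022, 1.35, -0.088], TCP at [0.204, -0.591, 0.248] pointing down, gripper open.
Joint ranges: [-2.6, 2.6], [-0.5, 2.12], [-1.47, 1.34], [0.16, 2.42], [-1.27, 4.41], [0.06, 2.06], [-2.6, 2.6]. Speed limits (rad/s): [2.22, 2.22, 2.79, 2.79, 3.14, 3.14, 3.14].

INTERFACE

Orientations are given as a unit quaternion [x, y, z, w].
In Python, from bench import r gives the robot as it stands.
- The arm moves only by the shell command python3 -m pendant 'ROWS' [FORCE]. ROWS is JSON, a list of rows, each an object with "translation": the shift along the world's x, y, z in cm, a list of three; "angular": the turn, a rotation vector about the world's x, y, z in degrees, a list of three; "hand": the opening, from -1 (shut) to 1 (fully open). In form: [{"translation": [dx, dy, dz], "angular": [wx, wy, wz], "hand": hand}, ...]. A call has 1 to 20 rows; each row shifts and turns the commanded pose from where the row before left it; what a row does not reach is not made up. A row lasts 1/10 s, in which the tool goes at most 50 mm and 8.59 degrees, less where a joint would pass 70% of its speed; a pose out of reach is approached as far as the arm can. A call is refused whole if a number of a shift passes 5 or a number of a turn 8.59, either way. A call with a gripper value outside its range is refused whole. The fingers move at their own pace and stop on an object; FORCE is the grip in N (left out, the last holds). Time passes only in rows, so rows that do not move let the fingers close. It gives the time, the measured TCP pose, the force and the opening at its end, in the units of the state.
- r.read_state(): the state, without advancing time (a new reading comes with each control period).
- r.camera(name): name is "scene" or "top" or "wrist"; returns the picture (400x640x3 uint8, red, green, blue); there is no depth.
- r.camera_info(name): a dict with "fx", "fy", "cx", "cy" (pixels), "distortion" ([k1, k2, p1, p2, k3] as OpenCV has them; the pictures are not rectified), "rvec" (rotation vector, rad) and "tvec" (3), from world to camera coordinates, as OpenCV has them; the wrist camera has in their place "mount" (4x4, takes a point from camera to tool coordinates, whose origin is the TCP and whose axes are the tool frame's). Camera axes: x right, y down, z forward; pixel columns grow to the right and rows downward; lengths in m; the calibration is good to about 2 mm. A picture is of the moment at which its call begins: read the wrist's pose just before it. camera_info takes no time and is no camera call.
- r.close_job(): hands the job in, once; it reports no verdict.
Trained networks look in the newest picture that a camera, given by its name, has taken for a name from the list of things; names that differ only in an ending like _2 or _b are one class to them, and where a whole thing is asked for, a point or a joint stands for the part that bears it (a point fixed in the world has none). Each returns a list of dicts, best first, with "confidence" (0 to 1); they miss things now and then, are a little off and sometimes report something else, mostly with a low value. They report only what shows in the picture. A call takes as long as a camera call. They do not tell look-alikes from the thing itself.
- r.find_in(camera, name): "point" ([row, column] in pixels, amid what is visible of it).
- r.mark_of(camera, name): "point" ([row, column] in pixels: a listed point, or the origin of a listed thing).
The state is a dict: "time": time; "joint_positions": joint angles; "joint_vel": joint speeds; "joint_torque": joint torques, N m; "ee_pos": TCP position; "eef_rot": TCP orientation; "ft_force": force on the tool from outside, world axes, zero at the start; "torque": the same for the moment, N m; "width": finger opening in m.
Only numpy, scipy, OpenCV 4.12 (cv2) and the standard library are available. Lean on these libraries where they do the work, as an engineer would, in place of code of your own. Each camera call takes 0.05 s, during which the arm holds its last target.

TASK

The glaze on the ball has to be checked in the light: loosen the holding jig's clamp knob (anticlockwise), draw the sliding jaw back clear of the tray, then pick the carrying tray up by its overhead handle. Carry it to the inspection lamp and hold it level and still there, with the ball straight in front of the lens, at the lens's height and about 15 cm from it, and one of the tray's open long sides facing the lamp; finish while holding it like that, do not put it down. Keep the tray level all the way so that the ball stays in its ring, never touch the ball itself, and do not disturb the lamp or the jar, cup, bowl and brush standing around.

Things in the scene. Friction and masses are not known exactly. Their poses are not given: they have to be found in the camera images.
- jig: Holding jig fixed to the table: grey plate 200 mm (its x) by 310 mm (its y) by 12 mm thick. Origin at table height under the middle of the tray's seat; the plate reaches from y = -235 to +75 mm. The tray sits on the plate's top between a wooden fence (at y = +57 to +73 mm, 28 mm high above the table), two low side guides (24 mm high, 3 mm clear of the tray's short ends) and the sliding jaw on the -y side. Its z axis is up; its yaw varies by up to 0.4 rad.
- jaw (a joint): Sliding wooden jaw, m: 0 = shut against the tray, grows as the jaw slides along the jig's -y direction (away from the tray), stop at 0.045. Block 70 mm (jig x) by 103 mm (jig y), top 34 mm above the table. A 70 mm wide steel lip on it (see jaw_lip) reaches over the tray's base edge and holds the tray down. Pinned by the clamp knob; once loosened it moves with about 1.5 N, and it stays where it is left. It can be drawn back by the knob.
- jaw_lip (a point): Middle of the jaw's steel lip at its front edge, on its top, 26.5 mm above the table. With the jaw shut, it reaches 10 mm over the tray's base; the jaw must be back by more than 10 mm for the tray to come up past it, and by 20 mm to be well clear.
- knob (a joint): Clamp knob on the jaw, rad: about 0 (-0.2 to 0.15) = clamped, grows anticlockwise seen from above (loosening). The clamp lets go of the jaw at about 0.6; stop at 1.7. Turning it takes about 0.2 N m; it stays where it is left.
- knob_grip (a point): Centre for gripping the knob: black bar 50 mm long, 14 mm thick, 30 mm tall (its top 79.5 mm, its underside 49.5 mm above the table, this point 66.5 mm), on a vertical stud 13 mm in diameter. The bar's length lies along this point's x axis, which turns with the knob (at joint value 0 it is along the jig's x). The axis stands at x = 0, y = -125 mm in the jig's frame when the jaw is shut, and moves with the jaw.
- tray_handle (a point): Centre of the tray's grip bar, where the tray is grasped, 120 mm above the tray's underside (132 mm above the table at the start). The bar runs along this point's x, 144 mm long between the end cheeks, 18 mm thick (y), 24 mm tall. The tray is birch: base 160 mm (x) by 110 mm (y) by 8 mm, end cheeks 8 mm thick, 30 mm wide and 134 mm tall at x = +-76 mm; the two long sides (facing +y and -y) are open. With ball about 0.5 kg, varying, balanced under the bar. z up = tray level.
- tray_pocket (a point): Where the ball's centre lies when it rests in the middle of its ring: 35 mm above the tray's underside, 85 mm below tray_handle. The ring is pale bisque, 51 mm outside, 39 mm inside, 5 mm high, fixed on the tray's base; in it the ball can roll about 4 mm to each side, and it rolls out over the ring if the tray is tilted by about 0.6 rad or jerked.
- ball_center (a point): Centre of the loose blue-glazed ball, 54 mm in diameter.
- lamp: Inspection lamp, white, fixed: round foot 120 mm in diameter, steel post, head 72 mm in diameter and 77 mm long with a pale lens; top at 236 mm. Origin on the table straight below the lens; it shines along its own -y axis, level; foot and post stand 50 mm behind the lens (+y).
- lamp_lens (a point): Centre of the lamp's lens, 200 mm above the table.
- lamp_spot (a point): The place for the ball's centre: 150 mm straight out from the lens (along the lamp's -y), 200 mm above the table.
- glaze_jar: Blue glaze jar with white cap, 64 mm in diameter, 85 mm tall, standing loose; origin under its middle. To be left alone.
- bisque_cup: Pale pink bisque cup, 72 mm in diameter, 75 mm tall, loose. To be left alone.
- bisque_bowl: Darker pink bisque bowl, 90 mm in diameter, 45 mm tall, loose. To be left alone.
- glaze_brush: Brush 180 mm long, lying loose on the table, along its own x. To be left alone.
Things that resemble listed ones, but are neither listed nor needed, are in the scene too. Of the things shaped like the lamp, the white one is meant.

How it is judged:
By the outcome, as a careful person would: the job done as asked, in the order asked, and still so for the second after the job is handed in, while the arm keeps its last pose, push and grip.
It also fails if it takes over 64 s, if anything falls off the work surface, if the arm or the gripper's body presses on something with over 40 N, if the wrist force passes 120 N, or if a joint passes its speed limit or range.

## Working session

There is one attempt and no reset: what is moved stays moved. The work goes in short steps, Python scripts to look and compute and a shell command to move; the robot and the scene stay as the last step left them, time stands still between calls to the robot, and variables do not carry over. Pictures are saved under pics/ and viewed, and the job is handed in when it is done.

```bash
ls; mkdir -p pics
cat > h.py <<'E'
import numpy as np, cv2
from bench import r
from scipy.spatial.transform import Rotation as R
def K(i): return np.array([[i['fx'],0,i['cx']],[0,i['fy'],i['cy']],[0,0,1]]),np.array(i['distortion'])
def cam(name,st=None):
    i=r.camera_info(name);k,d=K(i)
    if 'rvec' in i:
        Rm=cv2.Rodrigues(np.array(i['rvec']))[0];t=np.array(i['tvec']).ravel()
    else:
        st=st or r.read_state();M=np.array(i['mount']);T=np.eye(4);T[:3,:3]=R.from_quat(st['eef_rot']).as_matrix();T[:3,3]=st['ee_pos']
        W=np.linalg.inv(T@M);Rm=W[:3,:3];t=W[:3,3]
    return k,d,Rm,t
def ray(c,rc):
    k,d,Rm,t=c
    u=cv2.undistortPoints(np.array([[[rc[1],rc[0]]]],float),k,d)[0,0]
    return -Rm.T@t, Rm.T@np.array([u[0],u[1],1])
def onz(c,rc,z):
    o,v=ray(c,rc);return o+v*(z-o[2])/v[2]
def proj(c,p):
    k,d,Rm,t=c
    q=cv2.projectPoints(np.array(p,float).reshape(-1,1,3),cv2.Rodrigues(Rm)[0],t,k,d)[0].reshape(-1,2);return q[:,::-1]
def tri(obs):
    A=np.zeros((3,3));b=np.zeros(3)
    for c,rc in obs:
        o,v=ray(c,rc);v=v/np.linalg.norm(v);P=np.eye(3)-np.outer(v,v);A+=P;b+=P@o
    return np.linalg.solve(A,b)
def save(n,im): cv2.imwrite('pics/'+n+'.png',im[:,:,::-1])
E
python3 - <<'E'
from h import *
st=r.read_state();print(st)
for n in ['scene','top','wrist']:
    im=r.camera(n);save(n+'0',im);np.save(n+'0.npy',im)
    print(n,r.camera_info(n))
for n in ['scene','top']:
    for t in ['jig','jaw_lip','knob_grip','tray_handle','tray_pocket','ball_center','lamp','lamp_lens','lamp_spot','glaze_jar','bisque_cup','bisque_bowl','glaze_brush']:
        print(n,t,[(np.round(q['point']).tolist(),round(q['confidence'],2)) for q in r.mark_of(n,t)])
E
```

```text
pics
{'time': 0.0, 'joint_positions': array([ 1.21638142,  0.33287786, -0.06471434,  1.4609277 ,  0.02160273,
        1.34987802, -0.08847508]), 'joint_vel': array([-0.00092774, -0.00149044, -0.00019822,  0.00132439,  0.00125523,
        0.00210975, -0.00027205]), 'joint_torque': array([ 1.51548261e-05, -6.23251319e+01,  2.46917648e-02, -3.89899170e+01,
       -6.14080578e-02,  3.97721620e-02,  1.25337624e-04]), 'ee_pos': array([ 0.20349287, -0.59058501,  0.2467567 ]), 'eef_rot': array([-0.697291  , -0.11728012,  0.69749653, -0.11631519]), 'ft_force': array([ 0.71938198, -0.00346864, -0.64046652]), 'torque': array([-0.00754739, -0.00500742,  0.0316504 ]), 'width': 0.08684913230462943}
scene {'fx': 388.6224112220286, 'fy': 388.6224112220286, 'cx': 316.36547151985366, 'cy': 200.46115196926297, 'distortion': array([-0.02201306,  0.        ,  0.        ,  0.        ,  0.        ]), 'rvec': array([ 2.28471631,  0.70623909, -0.31271913]), 'tvec': array([-0.53935992, -0.065657  ,  1.26309691])}
top {'fx': 471.83633628978623, 'fy': 471.83633628978623, 'cx': 318.6009322122675, 'cy': 196.30356
[... 1365 characters left out ...]
68.0], 0.25)]
top jaw_lip [([238.0, 429.0], 0.68)]
top knob_grip [([222.0, 460.0], 0.44)]
top tray_handle [([236.0, 420.0], 0.74)]
top tray_pocket [([241.0, 416.0], 0.79)]
top ball_center [([242.0, 415.0], 0.5), ([240.0, 423.0], 0.25)]
top lamp [([137.0, 280.0], 0.83), ([286.0, 174.0], 0.66), ([179.0, 212.0], 0.56)]
top lamp_lens [([111.0, 269.0], 0.98), ([293.0, 146.0], 0.97), ([160.0, 194.0], 0.93)]
top lamp_spot [([240.0, 414.0], 0.42)]
top glaze_jar [([278.0, 282.0], 0.76)]
top bisque_cup [([140.0, 330.0], 0.95), ([290.0, 239.0], 0.22)]
top bisque_bowl [([136.0, 331.0], 0.63), ([290.0, 241.0], 0.56), ([240.0, 414.0], 0.53)]
top glaze_brush [([219.0, 269.0], 0.77), ([222.0, 462.0], 0.64)]
```

View pics/scene0.png

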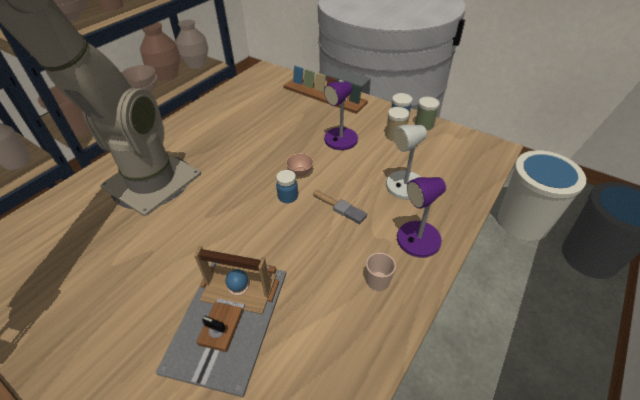

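View pics/top0.png

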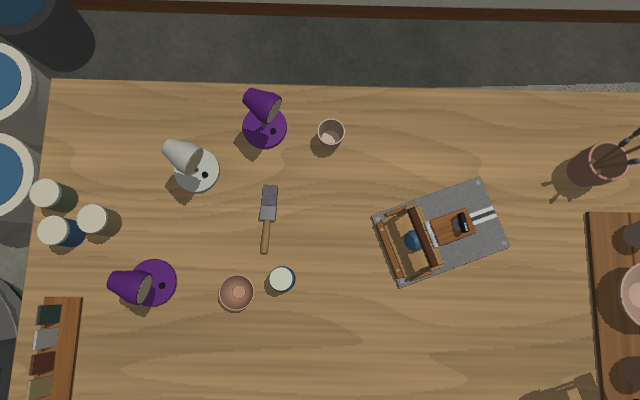

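View pics/wrist0.png

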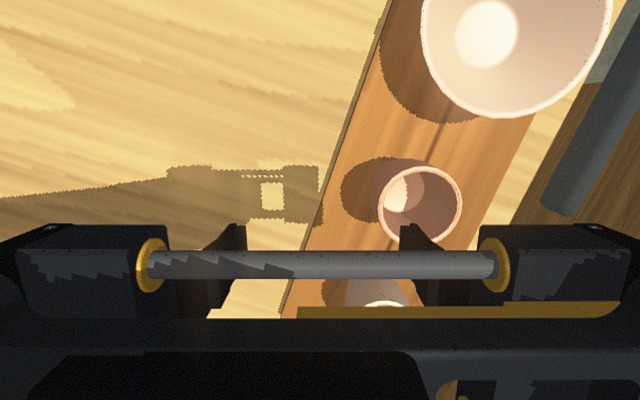

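Run:
```python
from h import *
s=cam('scene');t=cam('top')
def both(n,a,b): print(n,np.round(tri([(s,a),(t,b)]),3), 'res',np.round(proj(s,tri([(s,a),(t,b)]))-a,1)[0])
both('lens',(137,401),(160,194))
both('handle',(258,231),(236,420));both('ball',(278,235),(242,415));both('knob',(328,214),(222,460));both('lip',(302,230),(238,429))
for z,n,a in [(0,'lampT',(179,212)),(.2,'lensT',(160,194)),(0.0,'purpT',(137,280)),(.2,'plens',(111,269)),(0,'purp2',(286,174)),(.2,'p2lens',(293,146)),(.132,'handle',(236,420)),(.047,'pocket',(241,416)),(.0665,'knob',(222,460)),(.0265,'lip',(238,429)),(.0425,'jar',(278,282)),(.035,'cup',(140,330)),(.02,'bowl',(290,239)),(0,'brush',(219,269))]:
    print('top',n,np.round(onz(t,a,z),3))
for z,n,a in [(0,'lamp',(190,392)),(.2,'lens',(137,401)),(.132,'handle',(258,231)),(.047,'pocket',(280,236)),(.0665,'knob',(328,214)),(.0265,'lip',(302,230)),(0,'jig',(291,239))]:
    print('scene',n,np.round(onz(s,a,z),3))
S=np.load('scene0.npy');T=np.load('top0.npy')
a=cv2.resize(T[120:210,140:250],None,fx=5,fy=5,interpolation=cv2.INTER_CUBIC)
save('c1',a)
save('c2',cv2.resize(S[100:210,360:460],None,fx=5,fy=5,interpolation=cv2.INTER_CUBIC))
save('c3',cv2.resize(T[170:295,360:515],None,fx=5,fy=4.7,interpolation=cv2.INTER_CUBIC)[:599])
```

```text
lens [0.675 0.382 0.211] res [ 0.1 -0.4]
handle [ 0.524 -0.138  0.137] res [-0.1  0.5]
ball [ 0.518 -0.142  0.055] res [ 0.1 -0.4]
knob [ 0.569 -0.259  0.053] res [-0.2  1.2]
lip [ 0.532 -0.185  0.019] res [ 0.1 -0.7]
top lampT [0.676 0.387 0.   ]
top lensT [0.676 0.384 0.2  ]
top purpT [0.797 0.21  0.   ]
top plens [0.797 0.22  0.2  ]
top purp2 [0.394 0.465 0.   ]
top p2lens [0.381 0.465 0.2  ]
top handle [ 0.525 -0.138  0.132]
top pocket [ 0.52  -0.147  0.047]
top knob [ 0.569 -0.253  0.066]
top lip [ 0.531 -0.184  0.026]
top jar [0.42  0.187 0.042]
top cup [0.782 0.075 0.035]
top bowl [0.388 0.296 0.02 ]
top brush [0.572 0.23  0.   ]
scene lamp [0.671 0.393 0.   ]
scene lens [0.67  0.397 0.2  ]
scene handle [ 0.52  -0.137  0.132]
scene pocket [ 0.52  -0.141  0.047]
scene knob [ 0.574 -0.264  0.066]
scene lip [ 0.538 -0.186  0.026]
scene jig [ 0.521 -0.143  0.   ]
```

View pics/c1.png

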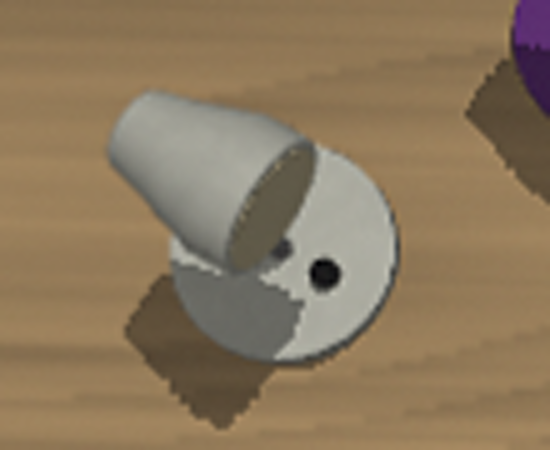

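View pics/c2.png

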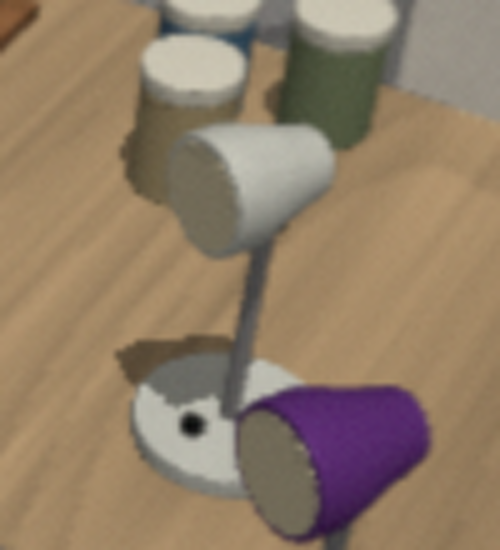

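View pics/c3.png

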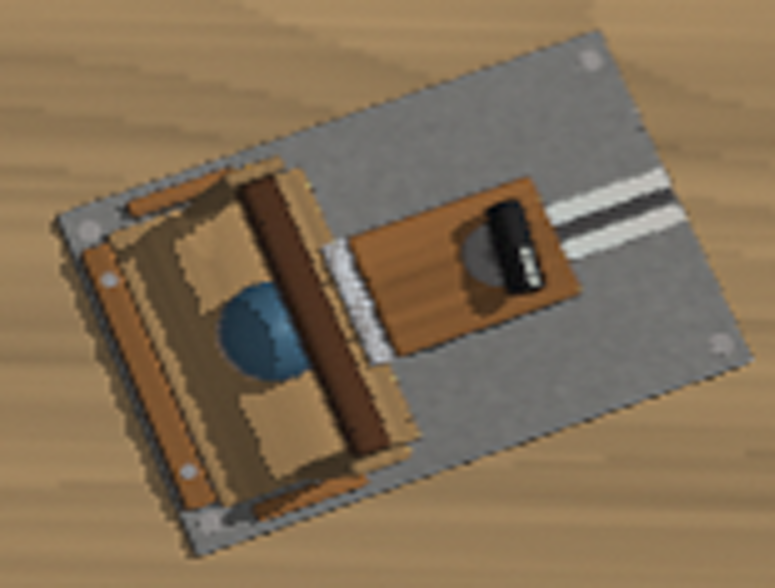

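Run:
```python
from h import *
from scipy.optimize import least_squares as LS
s=cam('scene');t=cam('top');T=np.load('top0.npy');S=np.load('scene0.npy')
# plate corners
tc=[(215.1,371.6),(176.4,480),(246.6,510.4),(288.5,399)]
P=np.array([onz(t,c,.012)[:2] for c in tc]);print(P.round(4))
print([np.linalg.norm(P[i]-P[(i+1)%4]).round(4) for i in range(4)])
L=np.array([[.1,.075],[.1,-.235],[-.1,-.235],[-.1,.075]])
def f(q):
    c,s_=np.cos(q[2]),np.sin(q[2]);return (L@np.array([[c,s_],[-s_,c]])+q[:2]-P).ravel()
q=LS(f,[.52,-.14,.3]);print('jig',q.x.round(4),q.fun.round(4));j=q.x
np.save('jig.npy',j)
c,s_=np.cos(j[2]),np.sin(j[2])
def W(x,y,z): return np.array([j[0]+c*x-s_*y,j[1]+s_*x+c*y,z])
print('handle',W(0,0,.132),'knob',W(0,-.125,.0665),'fence',W(0,.065,.028))
# lamp foot
for z in (0,.01): print('foot top',onz(t,(170.6,196.8),z))
pr=proj(s,[W(0,0,.132),W(0,-.125,.0665),W(0,-.045,.0265)]);print(pr)
pt=proj(t,[W(0,0,.132),W(0,-.125,.0665),W(0,-.045,.0265)]);print(pt)
im=T.copy()
# segment the lamp foot? find white pixels in scene & top
for n,I,b in [('top',T,(125,205,155,225)),('scene',S,(165,205,380,430))]:
    sub=I[b[0]:b[1],b[2]:b[3]].astype(int);m=(sub.max(2)-sub.min(2)<28)&(sub.mean(2)>150)
    ys,xs=np.nonzero(m);print(n,m.sum(),ys.min()+b[0],ys.max()+b[0],xs.min()+b[2],xs.max()+b[2])
```

```text
[[ 0.588  -0.0388]
 [ 0.6991 -0.3256]
 [ 0.5154 -0.3971]
 [ 0.4015 -0.1093]]
[np.float64(0.3076), np.float64(0.1971), np.float64(0.3095), np.float64(0.1994)]
jig [ 0.522  -0.1432  0.3712] [-0.      0.0018  0.0013 -0.0003 -0.0014 -0.0013  0.0001 -0.0002]
handle [ 0.52197487 -0.14316808  0.132     ] knob [ 0.56731712 -0.25965448  0.0665    ] fence [ 0.49839691 -0.08259515  0.028     ]
foot top [0.69784329 0.42863272 0.        ]
foot top [0.69555445 0.42600274 0.01      ]
[[260.43901764 229.76583214]
 [324.61908825 213.12190154]
 [301.76850412 230.50941128]]
[[237.19621221 422.10098988]
 [222.63126471 462.82740498]
 [235.00521669 429.21776351]]
top 966 139 191 164 218
scene 283 172 196 387 419
```

```bash
cat > lampov.py <<'E'
from h import *
s=cam('scene');t=cam('top');T=np.load('top0.npy');S=np.load('scene0.npy')
def lamppts(x,y,yaw):
    a=np.linspace(0,2*np.pi,40)
    u=np.array([np.cos(yaw),np.sin(yaw),0]);v=np.array([-np.sin(yaw),np.cos(yaw),0]);o=np.array([x,y,0])
    lens=o+[0,0,.2]+.036*(np.outer(np.cos(a),u)+np.outer(np.sin(a),[0,0,1]))
    foot=o+.05*v+[0,0,.01]+.06*(np.outer(np.cos(a),u)+np.outer(np.sin(a),v))
    back=o+.077*v+[0,0,.2]+.02*(np.outer(np.cos(a),u)+np.outer(np.sin(a),[0,0,1]))
    return lens,foot,back
def ov(name,x,y,yaw):
    out=[]
    for c,I,b in [(t,T,(125,205,150,230)),(s,S,(115,205,370,460))]:
        k=7;im=cv2.resize(I[b[0]:b[1],b[2]:b[3]],None,fx=k,fy=k,interpolation=cv2.INTER_CUBIC).copy()
        for p,col in zip(lamppts(x,y,yaw),[(255,0,0),(0,255,0),(0,0,255)]):
            q=proj(c,p);q=((q[:,::-1]-[b[2],b[0]]+.5)*k).astype(int)
            cv2.polylines(im,[q],True,col,1)
        out.append(cv2.resize(im,(400,400)) )
    save(name,np.hstack(out))
E
python3 -c "
from lampov import *
ov('l1',.676,.384,-.44)"
```

```text
(no output)
```

View pics/l1.png

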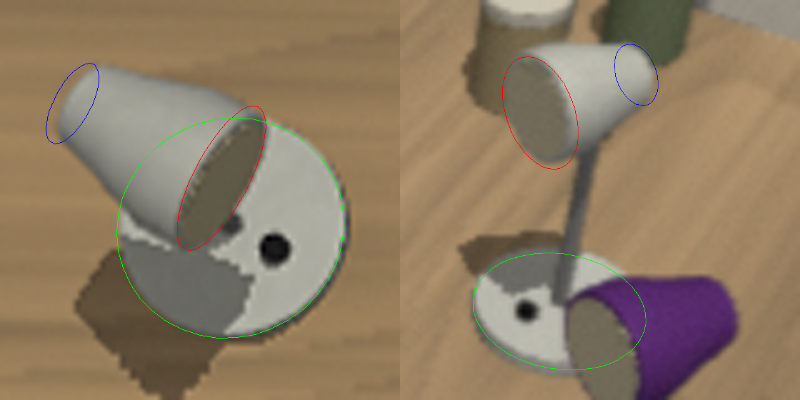

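```bash
python3 -c "
from lampov import *
ov('l2',.677,.381,-.40)
ov('l3',.677,.381,-.50)
a=cv2.imread('pics/l2.png');b=cv2.imread('pics/l3.png')
cv2.imwrite('pics/l4.png',cv2.resize(np.vstack([a[:300],b[:300]]),(800,600)))"
```

```text
(no output)
```

View pics/l4.png

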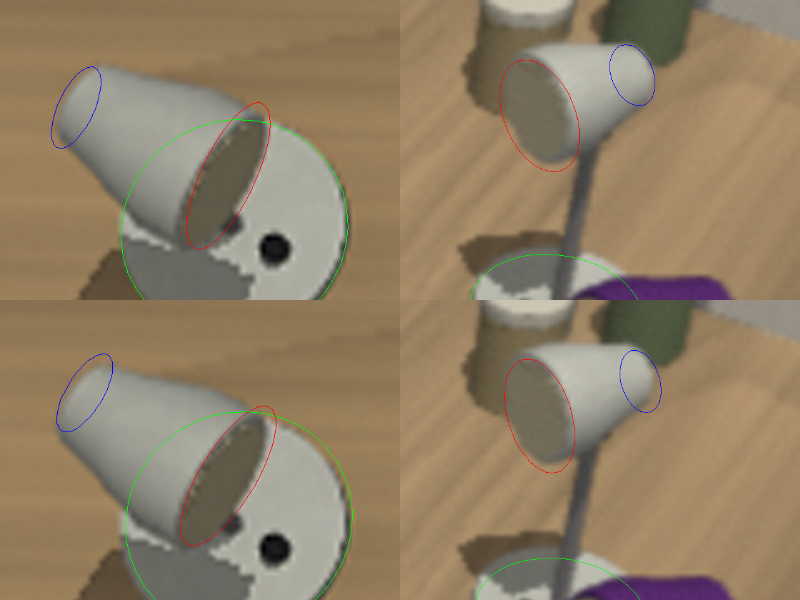

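Run:
```python
from h import *
st=r.read_state();M=R.from_quat(st['eef_rot']).as_matrix();print(st['time'],M.round(3));y=M[:,1];print('tool y yaw',np.arctan2(y[1],y[0]))
print(r.find_in('top','knob')[:2])
```

```text
1.45 [[ 0.     0.326 -0.945]
 [-0.    -0.945 -0.326]
 [-1.     0.    -0.   ]]
tool y yaw -1.2390637943213942
[{'point': [224.4, 462.5], 'confidence': 0.64}, {'point': [162.9, 189.0], 'confidence': 0.61}]
```

```bash
python3 -m pendant '[{"translation":[1.5,1.4,0],"angular":[0,0,0],"hand":1},{"translation":[3,2.7,0],"angular":[0,0,0.2],"hand":1},{"translation":[3,2.7,0],"angular":[0,0,0.2],"hand":1},{"translation":[3,2.7,0],"angular":[0,0,0.2],"hand":1},{"translation":[3,2.7,0],"angular":[0,0,0.2],"hand":1},{"translation":[3,2.7,0],"angular":[0,0,0.2],"hand":1},{"translation":[3,2.7,0],"angular":[0,0,0.2],"hand":1},{"translation":[3,2.7,0],"angular":[0,0,0.2],"hand":1},{"translation":[3,2.7,0],"angular":[0,0,0.2],"hand":1},{"translation":[3,2.7,0],"angular":[0,0,0.2],"hand":1},{"translation":[3,2.7,0],"angular":[0,0,0.2],"hand":1},{"translation":[3,2.7,0],"angular":[0,0,0.2],"hand":1},{"translation":[1.8,1.9,0],"angular":[0,0,0],"hand":1},{"translation":[0,0,0],"angular":[0,0,0],"hand":1},{"translation":[0,0,0],"angular":[0,0,0],"hand":1}]'
python3 - <<'E'
from h import *
st=r.read_state();im=r.camera('wrist');save('w1',im);np.save('w1.npy',im);c=cam('wrist',st)
j=np.load('jig.npy');cc,ss=np.cos(j[2]),np.sin(j[2])
W=lambda x,y,z:[j[0]+cc*x-ss*y,j[1]+ss*x+cc*y,z]
print(proj(c,[W(0,-.125,.0665),W(.025,-.125,.0795),W(-.025,-.125,.0795)]).round(0))
for n in ['knob_grip','jaw_lip','tray_handle','ball_center']:
  print(n,[(np.round(q['point']).tolist(),round(q['confidence'],2)) for q in r.mark_of('wrist',n)])
print(st['joint_positions'].round(2),st['ee_pos'])
E
```

```text
time: 3.0
ee_pos: [0.5667, -0.2606, 0.2474]
eef_rot: [-0.695, -0.13, 0.695, -0.131]
ft_force: [-0.4, -0.3, 0.2]
width: 0.0869
[[182. 323.]
 [160. 323.]
 [208. 323.]]
knob_grip [([187.0, 318.0], 0.85)]
jaw_lip [([175.0, 253.0], 0.92)]
tray_handle [([198.0, 177.0], 0.75)]
ball_center [([180.0, 213.0], 0.75), ([196.0, 174.0], 0.3)]
[ 0.62  0.35 -0.34  1.45  0.12  1.36 -0.92] [ 0.56673502 -0.26064767  0.2474036 ]
```

View pics/w1.png

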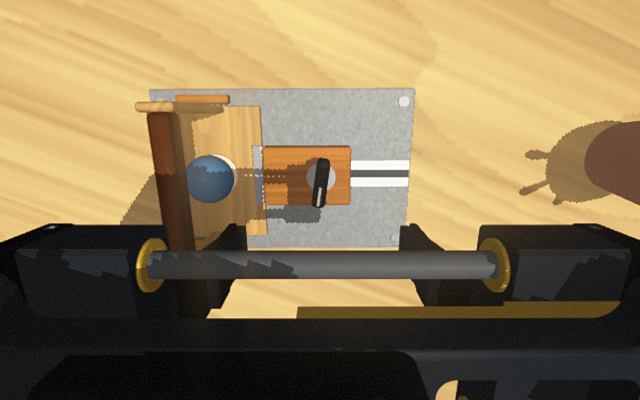

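Run:
```python
from h import *
im=np.load('w1.npy');st=r.read_state();c=cam('wrist',st)
save('w1c',cv2.resize(im[140:225,280:360],None,fx=7,fy=7,interpolation=cv2.INTER_CUBIC))
j=np.load('jig.npy')
sub=im[150:212,308:335].astype(int);m=sub.max(2)<45
ys,xs=np.nonzero(m);p=np.c_[ys+150,xs+308];print(len(p),p.mean(0))
top=np.array([onz(c,q,.0795)[:2] for q in p]);mu=top.mean(0);u,s,vt=np.linalg.svd(top-mu);d=vt[0]*np.sign(vt[0,0]);print(mu,np.arctan2(d[1],d[0])-j[2])
```

```text
281 [184.66192171 320.10320285]
[ 0.56481776 -0.25820225] -0.12967399479595632
```

View pics/w1c.png

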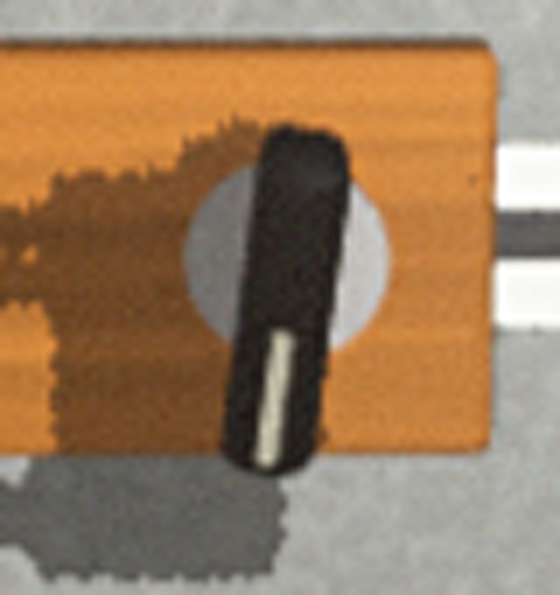

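```bash
python3 -m pendant '[{"translation":[0,0.1,-2],"angular":[0,0,-3.5],"hand":1},{"translation":[0,0,-3.5],"angular":[0,0,-3.4],"hand":1},{"translation":[0,0,-3.5],"angular":[0,0,0],"hand":1},{"translation":[0,0,-3],"angular":[0,0,0],"hand":1},{"translation":[0,0,-2],"angular":[0,0,0],"hand":1},{"translation":[0,0,-1.6],"angular":[0,0,0],"hand":1},{"translation":[0,0,-1],"angular":[0,0,0],"hand":1},{"translation":[0,0,-0.5],"angular":[0,0,0],"hand":1},{"translation":[0,0,0],"angular":[0,0,0],"hand":1},{"translation":[0,0,0],"angular":[0,0,0],"hand":1}]' 40
python3 - <<'E'
from h import *
save('t1',cv2.resize(r.camera('top')[170:295,360:515],None,fx=5,fy=4.7,interpolation=cv2.INTER_CUBIC)[:599])
save('s1',cv2.resize(r.camera('scene')[220:400,140:320],None,fx=3.3,fy=3.3,interpolation=cv2.INTER_CUBIC)[:599])
E
```

```text
time: 4.25
ee_pos: [0.5671, -0.2602, 0.0775]
eef_rot: [0.702, 0.088, -0.701, 0.088]
ft_force: [1.1, 0.2, 0.0]
width: 0.0866
```

View pics/s1.png

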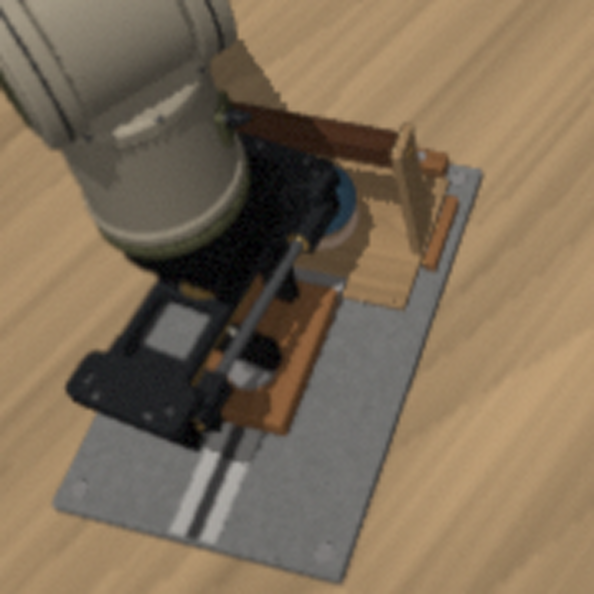

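View pics/t1.png

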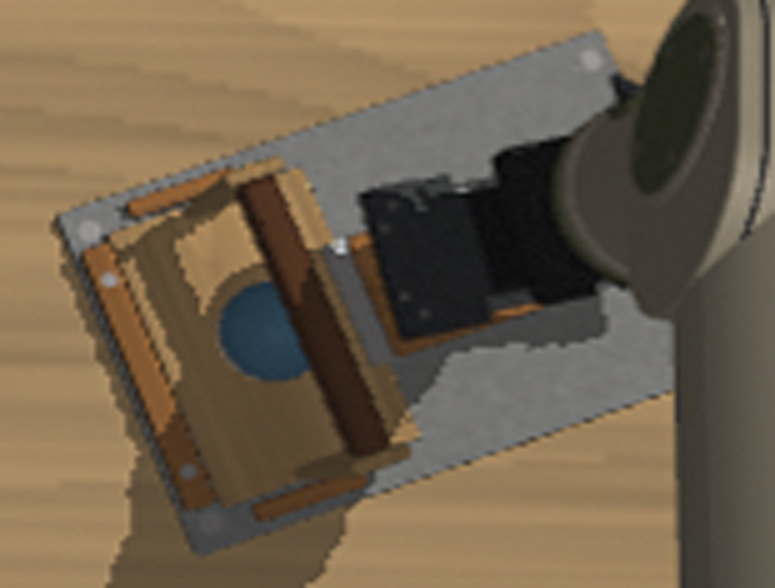

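Scene crop (≈(250,340)) and top crop (≈(450,260)) show the open fingers either side of the knob bar, with the gripper's body clear of the tray handle. Closing.

```bash
python3 -m pendant '[{"translation":[0,0,0],"angular":[0,0,0],"hand":-1},{"translation":[0,0,0],"angular":[0,0,0],"hand":-1},{"translation":[0,0,0],"angular":[0,0,0],"hand":-1},{"translation":[0,0,0],"angular":[0,0,0],"hand":-1},{"translation":[0,0,0],"angular":[0,0,0],"hand":-1},{"translation":[0,0,0],"angular":[0,0,0],"hand":-1},{"translation":[0,0,0],"angular":[0,0,0],"hand":-1},{"translation":[0,0,0],"angular":[0,0,0],"hand":-1}]' 40; python3 -c "
from h import *
s=r.read_state();print(s['ft_force'],s['torque'],s['width'])"
```

```text
time: 5.15
ee_pos: [0.5666, -0.2599, 0.0766]
eef_rot: [0.702, 0.088, -0.702, 0.088]
ft_force: [0.0, -1.0, 0.0]
width: 0.0311
[ 0.00565692 -1.04535094  0.0390647 ] [0.02525368 0.00819062 0.02704524] 0.031119603320496333
```

```bash
python3 -m pendant '[{"translation":[0,0,0],"angular":[0,0,0],"hand":-1},{"translation":[0,0,0],"angular":[0,0,0],"hand":-1},{"translation":[0,0,0],"angular":[0,0,0],"hand":-1},{"translation":[0,0,0],"angular":[0,0,0],"hand":-1}]' 40; python3 -c "
from h import *
s=r.read_state();print(s['ft_force'],s['torque'],s['width'])"
```

```text
time: 5.55
ee_pos: [0.5665, -0.2592, 0.0765]
eef_rot: [-0.701, -0.089, 0.702, -0.088]
ft_force: [-1.9, 3.3, 1.9]
width: 0.0137
[-1.91145576  3.32543531  1.88706899] [ 0.92360965  0.43992605 -0.16455071] 0.013655698554463008
```

```bash
python3 -m pendant '[{"translation":[0,0,0],"angular":[0,0,4],"hand":-1},{"translation":[0,0,0],"angular":[0,0,5],"hand":-1},{"translation":[0,0,0],"angular":[0,0,5],"hand":-1},{"translation":[0,0,0],"angular":[0,0,5],"hand":-1},{"translation":[0,0,0],"angular":[0,0,5],"hand":-1},{"translation":[0,0,0],"angular":[0,0,5],"hand":-1},{"translation":[0,0,0],"angular":[0,0,5],"hand":-1}]' 40; python3 -c "
from h import *
s=r.read_state();print(s['ft_force'],s['torque'],s['width'],s['joint_positions'].round(2));M=R.from_quat(s['eef_rot']).as_matrix();print(np.arctan2(M[1,1],M[0,1])+1.2)"
```

```text
time: 6.25
ee_pos: [0.5665, -0.2594, 0.0765]
eef_rot: [-0.645, -0.291, 0.645, -0.29]
ft_force: [-2.4, 2.8, 1.9]
width: 0.0135
[-2.35710979  2.82677375  1.87288556] [ 0.64257342  0.31284259 -0.12278124] 0.013457639190642509 [ 0.68  0.51 -0.42  1.63  0.23  1.05 -0.53]
0.4762435577602776
```

```bash
python3 -m pendant '[{"translation":[0,0,0],"angular":[0,0,5],"hand":-1},{"translation":[0,0,0],"angular":[0,0,5],"hand":-1},{"translation":[0,0,0],"angular":[0,0,5],"hand":-1},{"translation":[0,0,0],"angular":[0,0,5],"hand":-1},{"translation":[0,0,0],"angular":[0,0,5],"hand":-1},{"translation":[0,0,0],"angular":[0,0,5],"hand":-1},{"translation":[0,0,0],"angular":[0,0,5],"hand":-1},{"translation":[0,0,0],"angular":[0,0,3],"hand":-1},{"translation":[0,0,0],"angular":[0,0,0],"hand":-1}]' 40; python3 -c "
from h import *
s=r.read_state();print(s['ft_force'],s['torque'],s['width'],s['joint_positions'].round(2));M=R.from_quat(s['eef_rot']).as_matrix();print(np.arctan2(M[1,1],M[0,1])+1.2)
save('s2',cv2.resize(r.camera('scene')[220:400,140:320],None,fx=3.3,fy=3.3,interpolation=cv2.INTER_CUBIC)[:599])
save('w2',r.camera('wrist'))"
```

```text
time: 7.15
ee_pos: [0.5668, -0.2602, 0.0766]
eef_rot: [0.516, 0.484, -0.516, 0.484]
ft_force: [-0.0, 0.9, -0.1]
width: 0.0137
[-0.01837841  0.8993392  -0.08774605] [ 0.17252754 -0.17901399  0.09013208] 0.013724515548913485 [ 0.78  0.53 -0.55  1.62  0.31  1.07  0.08]
1.1362524470230122
```

View pics/s2.png

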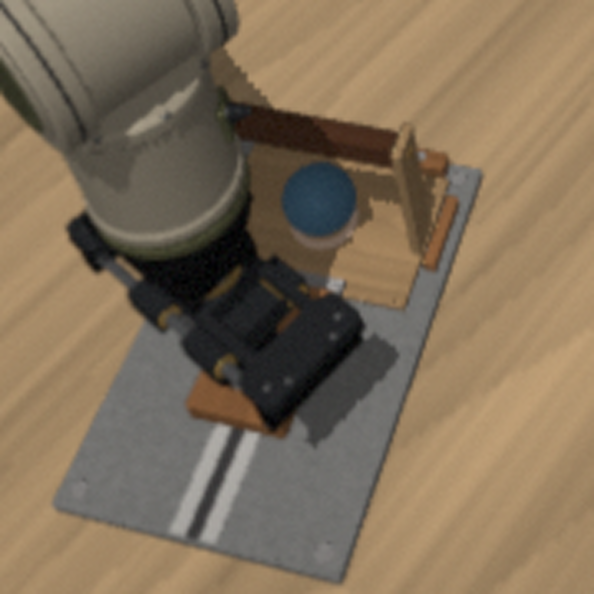

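View pics/w2.png

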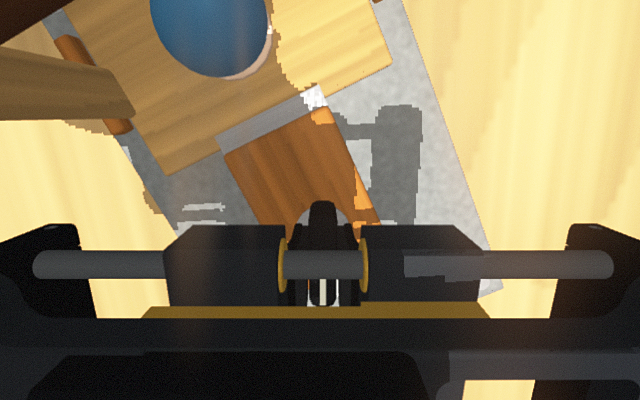

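The knob has turned with the bar (wrist picture: bar at (210,322) held between the fingers). Tool yaw puts it at about 1.14 rad. Next I draw the jaw along jig −y.

```bash
python3 -m pendant '[{"translation":[0.09,-0.23,0],"angular":[0,0,0],"hand":-1},{"translation":[0.18,-0.46,0],"angular":[0,0,0],"hand":-1},{"translation":[0.18,-0.46,0],"angular":[0,0,0],"hand":-1}]' 40;  python3 -m pendant '[{"translation":[0.18,-0.46,0],"angular":[0,0,0],"hand":-1},{"translation":[0.18,-0.46,0],"angular":[0,0,0],"hand":-1},{"translation":[0.18,-0.46,0],"angular":[0,0,0],"hand":-1},{"translation":[0.18,-0.46,0],"angular":[0,0,0],"hand":-1},{"translation":[0.18,-0.46,0],"angular":[0,0,0],"hand":-1},{"translation":[0.09,-0.23,0],"angular":[0,0,0],"hand":-1},{"translation":[0,0,0],"angular":[0,0,0],"hand":-1},{"translation":[0,0,0],"angular":[0,0,0],"hand":-1}]' 40
python3 -c "
from h import *
s=r.read_state();print(s['ft_force'],s['torque'],s['width'],s['joint_positions'].round(2))
save('s3',cv2.resize(r.camera('scene')[220:400,140:320],None,fx=3.3,fy=3.3,interpolation=cv2.INTER_CUBIC)[:599])
save('w3',r.camera('wrist'))"
```

```text
time: 7.55
ee_pos: [0.5713, -0.2717, 0.0766]
eef_rot: [0.516, 0.484, -0.516, 0.484]
ft_force: [0.5, 2.6, -0.4]
width: 0.0136
time: 8.35
ee_pos: [0.5812, -0.297, 0.0766]
eef_rot: [0.516, 0.483, -0.516, 0.484]
ft_force: [2.5, -0.0, -0.4]
width: 0.0134
[ 2.46064288 -0.03604729 -0.37889575] [-0.09288709 -0.74188963  0.0606328 ] 0.01335673584017599 [ 0.79  0.59 -0.53  1.54  0.32  1.1   0.13]
```

View pics/s3.png

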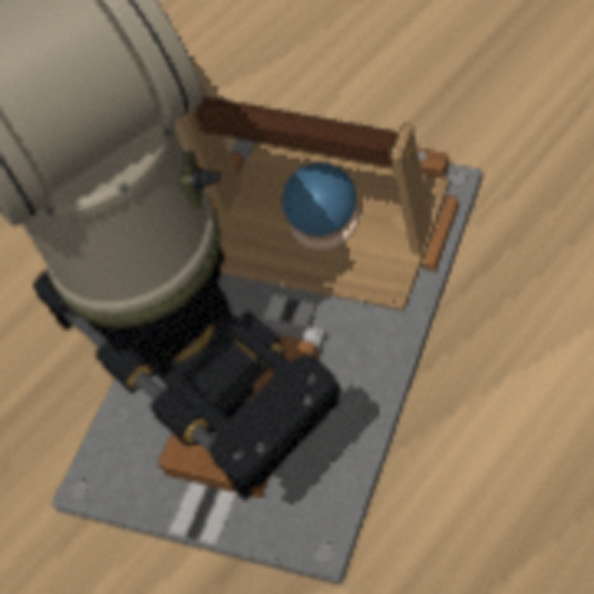

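View pics/w3.png

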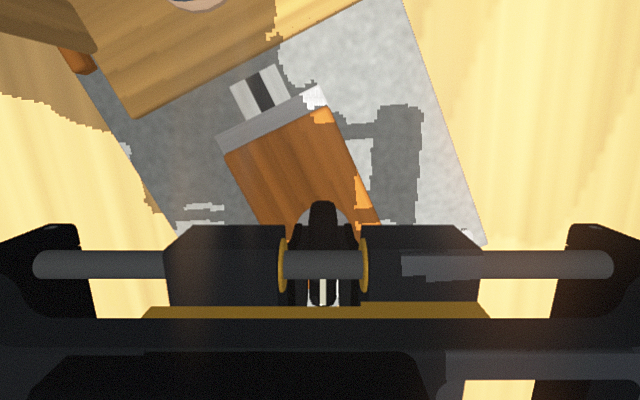

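```bash
python3 -m pendant '[{"translation":[0,0,0],"angular":[0,0,0],"hand":1},{"translation":[0,0,0],"angular":[0,0,0],"hand":1},{"translation":[0,0,0],"angular":[0,0,0],"hand":1},{"translation":[0,0,0],"angular":[0,0,0],"hand":1},{"translation":[0,0,1],"angular":[0,0,0],"hand":1},{"translation":[0,0,2],"angular":[0,0,0],"hand":1},{"translation":[0,0,3],"angular":[0,0,0],"hand":1},{"translation":[0,0,4],"angular":[0,0,0],"hand":1},{"translation":[0,0,4],"angular":[0,0,0],"hand":1},{"translation":[0,0,4],"angular":[0,0,0],"hand":1},{"translation":[0,0,3],"angular":[0,0,5],"hand":1},{"translation":[0,0,0],"angular":[0,0,7.5],"hand":1},{"translation":[0,0,0],"angular":[0,0,7.5],"hand":1}]' 40
python3 -c "
from h import *
s=r.read_state();print(s['width'],s['joint_positions'].round(2))"
```

```text
time: 9.75
ee_pos: [0.5814, -0.2967, 0.2888]
eef_rot: [0.423, 0.566, -0.422, 0.568]
ft_force: [-0.2, -0.8, -0.3]
width: 0.0868
0.0868157804922938 [ 0.84  0.44 -0.62  1.29  0.25  1.48  0.53]
```

```bash
python3 -m pendant '[{"translation":[-0.45,1.18,0],"angular":[0,0,7.2],"hand":1},{"translation":[-0.45,1.18,0],"angular":[0,0,7.2],"hand":1},{"translation":[-0.45,1.18,0],"angular":[0,0,7.2],"hand":1},{"translation":[-0.45,1.18,0],"angular":[0,0,7.2],"hand":1},{"translation":[-0.45,1.18,0],"angular":[0,0,7.2],"hand":1},{"translation":[-0.45,1.18,0],"angular":[0,0,7.2],"hand":1},{"translation":[-0.45,1.18,0],"angular":[0,0,7.2],"hand":1},{"translation":[-0.45,1.18,0],"angular":[0,0,7.2],"hand":1},{"translation":[-0.45,1.18,0],"angular":[0,0,7.2],"hand":1},{"translation":[-0.45,1.18,0],"angular":[0,0,7.2],"hand":1},{"translation":[-0.45,1.18,0],"angular":[0,0,7.2],"hand":1},{"translation":[-0.45,1.18,0],"angular":[0,0,7.2],"hand":1},{"translation":[-0.45,1.18,0],"angular":[0,0,7.2],"hand":1},{"translation":[0,0,0],"angular":[0,0,0],"hand":1},{"translation":[0,0,0],"angular":[0,0,0],"hand":1}]'
python3 - <<'E'
from h import *
st=r.read_state();im=r.camera('wrist');save('w4',im);np.save('w4.npy',im);c=cam('wrist',st)
t=r.camera('top');save('t4',t)
M=R.from_quat(st['eef_rot']).as_matrix();print('yaw',np.arctan2(M[1,1],M[0,1]),st['joint_positions'].round(2),M[:,0])
j=np.load('jig.npy');cc,ss=np.cos(j[2]),np.sin(j[2])
W=lambda x,y,z:[j[0]+cc*x-ss*y,j[1]+ss*x+cc*y,z]
print(proj(c,[W(0,0,.132),W(.072,0,.144),W(-.072,0,.144)]).round(0))
for n in ['tray_handle','ball_center','jaw_lip']:
  for q in r.mark_of('wrist',n)[:2]: print(n,np.round(q['point']),round(q['confidence'],2),onz(c,q['point'],{'tray_handle':.132,'ball_center':.047,'jaw_lip':.0265}[n]))
E
```

```text
time: 11.25
ee_pos: [0.5226, -0.1438, 0.2871]
eef_rot: [-0.121, 0.697, 0.121, 0.697]
ft_force: [-0.3, -0.2, 0.3]
width: 0.087
yaw 1.9144198399702366 [ 1.02  0.25 -0.98  1.58  0.21  1.42  1.94] [ 3.89370071e-04 -8.48389532e-04 -9.99999564e-01]
[[188. 322.]
 [261. 324.]
 [112. 320.]]
tray_handle [186. 327.] 0.9 [ 0.51773086 -0.13944875  0.132     ]
ball_center [171. 327.] 0.85 [ 0.51791597 -0.13822866  0.047     ]
jaw_lip [169. 257.] 0.63 [ 0.54964551 -0.2239016   0.0265    ]
```

View pics/w4.png

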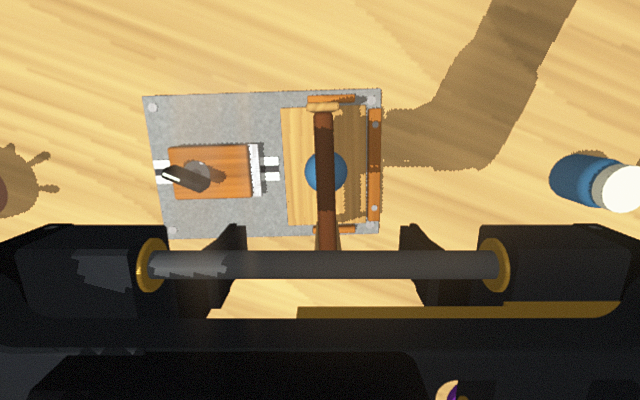

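View pics/t4.png

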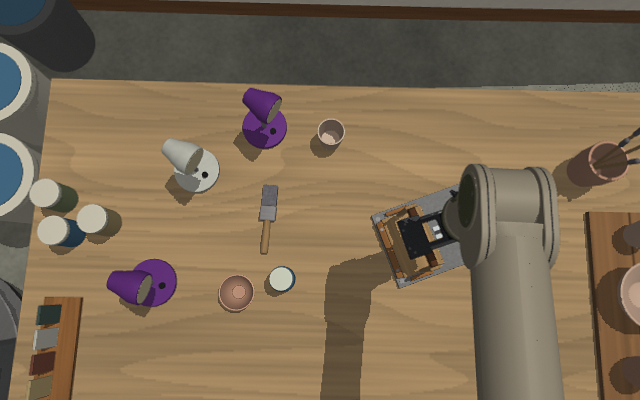

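Run:
```python
from h import *
im=np.load('w4.npy');st=r.read_state();c=cam('wrist',st)
save('w4c',cv2.resize(im[85:255,270:400],None,fx=3.5,fy=3.5,interpolation=cv2.INTER_CUBIC))
hsv=cv2.cvtColor(im,cv2.COLOR_RGB2HSV)
for row in (120,130,140,150,200,210,220,230):
    print(row,[tuple(int(v) for v in im[row,x]) for x in range(310,342,2)])
```

```text
120 [(237, 198, 119), (244, 198, 118), (110, 68, 46), (130, 80, 45), (140, 82, 43), (134, 82, 41), (138, 85, 49), (128, 77, 44), (127, 77, 47), (125, 77, 45), (104, 67, 41), (77, 47, 30), (140, 108, 62), (138, 109, 65), (138, 108, 63), (140, 108, 65)]
130 [(233, 193, 112), (238, 192, 114), (101, 77, 44), (80, 56, 39), (82, 56, 36), (81, 53, 33), (78, 51, 34), (81, 55, 35), (75, 51, 29), (78, 51, 33), (65, 41, 22), (63, 41, 28), (134, 102, 59), (137, 106, 61), (137, 108, 64), (138, 110, 61)]
140 [(231, 188, 111), (241, 201, 119), (144, 103, 59), (73, 46, 35), (83, 52, 33), (80, 53, 32), (83, 55, 36), (81, 48, 30), (76, 51, 31), (75, 47, 28), (76, 49, 32), (70, 50, 37), (132, 99, 57), (143, 111, 63), (133, 102, 62), (139, 106, 64)]
150 [(232, 189, 112), (237, 195, 113), (189, 142, 80), (65, 45, 32), (75, 49, 31), (79, 53, 31), (80, 54, 35), (83, 55, 37), (73, 48, 24), (68, 48, 22), (71, 42, 22), (64, 43, 25), (133, 102, 59), (142, 108, 65), (137, 109, 64), (139, 103, 65)]
200 [(230, 188, 113), (238, 200, 121), (244, 213, 128), (222, 172, 98), (66, 48, 33), (74, 51, 30), (74, 46, 26), (
[... 187 characters left out ...]
), (252, 210, 128), (81, 51, 36), (76, 52, 37), (82, 49, 25), (72, 48, 27), (76, 50, 33), (110, 66, 41), (82, 52, 36), (71, 47, 35), (64, 36, 25), (245, 196, 114), (237, 200, 117), (227, 183, 109)]
220 [(235, 192, 120), (230, 189, 111), (245, 211, 133), (249, 208, 125), (115, 80, 47), (110, 65, 37), (121, 68, 40), (120, 72, 38), (112, 68, 38), (120, 75, 43), (113, 68, 37), (110, 67, 39), (84, 52, 30), (113, 88, 51), (146, 114, 62), (145, 112, 66)]
230 [(179, 180, 174), (150, 132, 116), (237, 154, 66), (145, 104, 57), (89, 59, 38), (112, 68, 43), (121, 74, 46), (119, 71, 41), (121, 71, 43), (118, 69, 38), (118, 69, 39), (110, 67, 37), (85, 52, 28), (88, 66, 43), (119, 88, 47), (226, 148, 67)]
```

View pics/w4c.png

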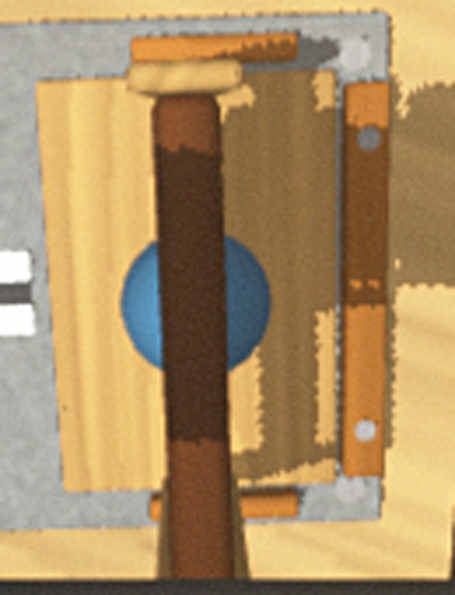

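Run:
```python
from h import *
st=r.read_state();c=cam('wrist',st)
a=onz(c,(120,323.3),.144);b=onz(c,(220,326.6),.144);print(a,b)
d=(a-b)/np.linalg.norm(a-b);print('yaw bar',np.arctan2(d[1],d[0]))
# cheek inner top end at row ~112 : end of bar x=-72? or +72
e=onz(c,(111.5,323),.144);print(e)
dd=np.array([np.cos(.3712),np.sin(.3712)]);n=np.array([-dd[1],dd[0]])
j=np.load('jig.npy');print('lateral offset vs jig', (a[:2]-j[:2])@n,(b[:2]-j[:2])@n,'along',(e[:2]-j[:2])@dd)
print('tcp lateral',(st['ee_pos'][:2]-j[:2])@n)
```

```text
[ 0.46008352 -0.1641205   0.144     ] [ 0.54735797 -0.1292327   0.144     ]
yaw bar -2.761303370337853
[ 0.45331406 -0.16684493  0.144     ]
lateral offset vs jig 0.002924686094896221 0.0037789696429149484 along -0.0725729177126083
tcp lateral -0.0008534173991172764
```

```bash
python3 -m pendant '[{"translation":[-0.08,0.19,-1.5],"angular":[0,0,1],"hand":1},{"translation":[-0.08,0.19,-3],"angular":[0,0,1],"hand":1},{"translation":[0,0,-3],"angular":[0,0,0],"hand":1},{"translation":[0,0,-2.5],"angular":[0,0,0],"hand":1},{"translation":[0,0,-2],"angular":[0,0,0],"hand":1},{"translation":[0,0,-1.5],"angular":[0,0,0],"hand":1},{"translation":[0,0,-1],"angular":[0,0,0],"hand":1},{"translation":[0,0,-0.4],"angular":[0,0,0],"hand":1},{"translation":[0,0,0],"angular":[0,0,0],"hand":1},{"translation":[0,0,0],"angular":[0,0,0],"hand":1}]' 45
python3 - <<'E'
from h import *
st=r.read_state()
M=R.from_quat(st['eef_rot']).as_matrix();print('yaw',np.arctan2(M[1,1],M[0,1]),st['joint_positions'].round(2),st['ft_force'])
save('w5',r.camera('wrist'))
E
```

```text
time: 12.5
ee_pos: [0.5214, -0.1395, 0.1383]
eef_rot: [-0.135, 0.694, 0.134, 0.695]
ft_force: [0.2, 0.2, 0.3]
width: 0.0869
yaw 1.9532674782201127 [ 0.97  0.38 -0.93  1.78  0.34  1.14  1.88] [0.21956606 0.24366189 0.2729186 ]
```

View pics/w5.png

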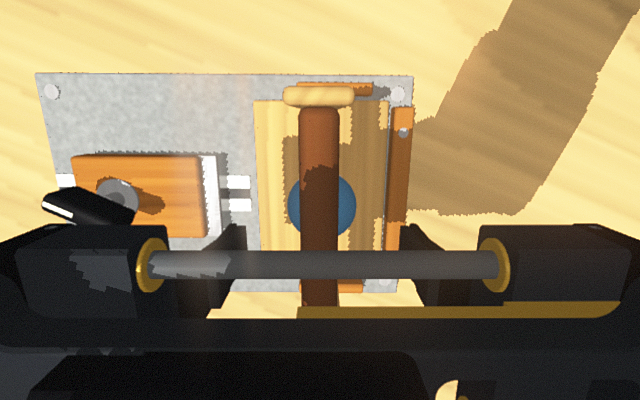

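Handle bar is centred (col ≈320) between the open fingers; the jaw (lip at col ≈210) stands well clear of the tray edge (col ≈255). Closing.

```bash
python3 -m pendant '[{"translation":[0,0,0],"angular":[0,0,0],"hand":-1},{"translation":[0,0,0],"angular":[0,0,0],"hand":-1},{"translation":[0,0,0],"angular":[0,0,0],"hand":-1},{"translation":[0,0,0],"angular":[0,0,0],"hand":-1},{"translation":[0,0,0],"angular":[0,0,0],"hand":-1},{"translation":[0,0,0],"angular":[0,0,0],"hand":-1},{"translation":[0,0,0],"angular":[0,0,0],"hand":-1},{"translation":[0,0,0],"angular":[0,0,0],"hand":-1},{"translation":[0,0,0],"angular":[0,0,0],"hand":-1},{"translation":[0,0,0],"angular":[0,0,0],"hand":-1},{"translation":[0,0,0],"angular":[0,0,0],"hand":-1},{"translation":[0,0,0],"angular":[0,0,0],"hand":-1}]' 50
python3 -m pendant '[{"translation":[0,0,0.1],"angular":[0,0,0],"hand":-1},{"translation":[0,0,0.2],"angular":[0,0,0],"hand":-1},{"translation":[0,0,0.3],"angular":[0,0,0],"hand":-1},{"translation":[0,0,0.4],"angular":[0,0,0],"hand":-1},{"translation":[0,0,0.4],"angular":[0,0,0],"hand":-1},{"translation":[0,0,0.2],"angular":[0,0,0],"hand":-1},{"translation":[0,0,0],"angular":[0,0,0],"hand":-1}]'
python3 - <<'E'
from h import *
st=r.read_state();print(st['ft_force'],st['torque'])
save('w6',r.camera('wrist'))
save('s6',cv2.resize(r.camera('scene')[220:400,140:320],None,fx=3.3,fy=3.3,interpolation=cv2.INTER_CUBIC)[:599])
E
```

```text
time: 13.75
ee_pos: [0.5209, -0.1399, 0.1376]
eef_rot: [-0.134, 0.694, 0.134, 0.694]
ft_force: [0.4, -1.9, -1.6]
width: 0.0177
time: 14.45
ee_pos: [0.5211, -0.1395, 0.154]
eef_rot: [-0.134, 0.694, 0.134, 0.694]
ft_force: [-0.4, -0.3, -4.4]
width: 0.0175
[-0.42808023 -0.27711331 -4.44894285] [ 0.08550273 -0.08811735  0.04288122]
```

View pics/w6.png

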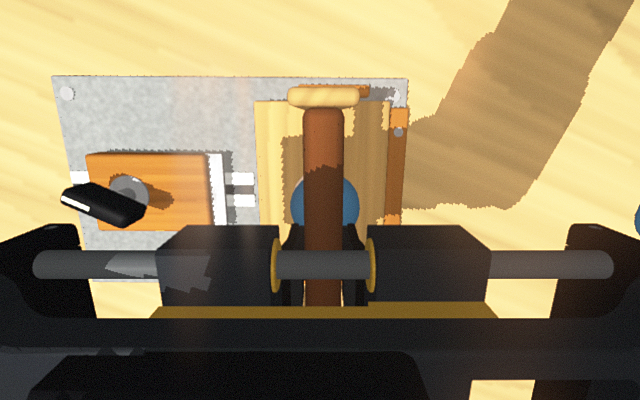

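View pics/s6.png

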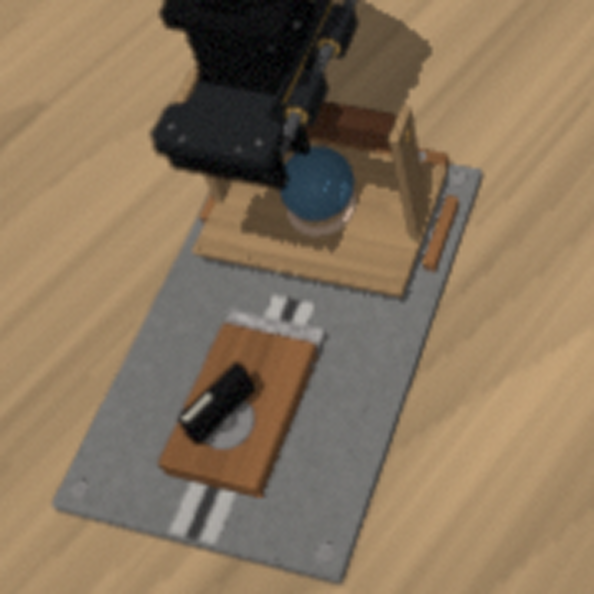

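```bash
python3 -m pendant '[{"translation":[0,0,0.4],"angular":[0,0,0],"hand":-1},{"translation":[0,0,0.8],"angular":[0,0,0],"hand":-1},{"translation":[0,0,1.2],"angular":[0,0,0],"hand":-1},{"translation":[0,0,1.5],"angular":[0,0,0],"hand":-1},{"translation":[0,0,1.5],"angular":[0,0,0],"hand":-1},{"translation":[0,0,1.5],"angular":[0,0,0],"hand":-1},{"translation":[0,0,1.5],"angular":[0,0,0],"hand":-1},{"translation":[0,0,1.5],"angular":[0,0,0],"hand":-1},{"translation":[0,0,1.5],"angular":[0,0,0],"hand":-1},{"translation":[0,0,1.2],"angular":[0,0,0],"hand":-1},{"translation":[0,0,0.8],"angular":[0,0,0],"hand":-1},{"translation":[0,0,0.3],"angular":[0,0,0],"hand":-1},{"translation":[0,0,0],"angular":[0,0,0],"hand":-1}]'
python3 - <<'E'
from h import *
st=r.read_state()
M=R.from_quat(st['eef_rot']).as_matrix();print('yaw',np.arctan2(M[1,1],M[0,1]),st['joint_positions'].round(2),st['ft_force'],M[:,0])
E
```

```text
time: 15.85
ee_pos: [0.5209, -0.1395, 0.2906]
eef_rot: [-0.134, 0.694, 0.134, 0.694]
ft_force: [0.6, -0.2, -4.9]
width: 0.0174
yaw 1.9531767614251108 [ 1.03  0.25 -0.99  1.58  0.21  1.43  1.98] [ 0.59221456 -0.17562631 -4.94039658] [-3.15054172e-05  8.19880083e-05 -9.99999996e-01]
```

```bash
python3 -m pendant '[{"translation":[0.11,0.48,0],"angular":[0,0,-0.6],"hand":-1},{"translation":[0.23,0.97,0],"angular":[0,0,-1.2],"hand":-1},{"translation":[0.34,1.45,0],"angular":[0,0,-1.8],"hand":-1},{"translation":[0.455,1.93,0],"angular":[0,0,-2.36],"hand":-1},{"translation":[0.455,1.93,0],"angular":[0,0,-2.36],"hand":-1},{"translation":[0.455,1.93,0],"angular":[0,0,-2.36],"hand":-1},{"translation":[0.455,1.93,0],"angular":[0,0,-2.36],"hand":-1},{"translation":[0.455,1.93,0],"angular":[0,0,-2.36],"hand":-1},{"translation":[0.34,1.45,0],"angular":[0,0,-1.8],"hand":-1},{"translation":[0.23,0.97,0],"angular":[0,0,-1.2],"hand":-1},{"translation":[0.11,0.48,0],"angular":[0,0,-0.6],"hand":-1},{"translation":[0,0,0],"angular":[0,0,0],"hand":-1}]'
python3 - <<'E'
from h import *
st=r.read_state()
M=R.from_quat(st['eef_rot']).as_matrix();print('yaw',np.arctan2(M[1,1],M[0,1]),st['joint_positions'].round(2),st['ft_force'],M[:,0])
save('s7',r.camera('scene'))
save('t7',r.camera('top'))
E
```

```text
time: 17.05
ee_pos: [0.5571, 0.0159, 0.2902]
eef_rot: [-0.018, 0.707, 0.019, 0.707]
ft_force: [-0.3, 0.6, -5.0]
width: 0.0175
yaw 1.6228094187833844 [ 0.71  0.3  -1.    1.54  0.25  1.44  1.33] [-0.2889997   0.60792959 -4.98439288] [-7.44063394e-04  5.33413721e-04 -9.99999581e-01]
```

View pics/s7.png

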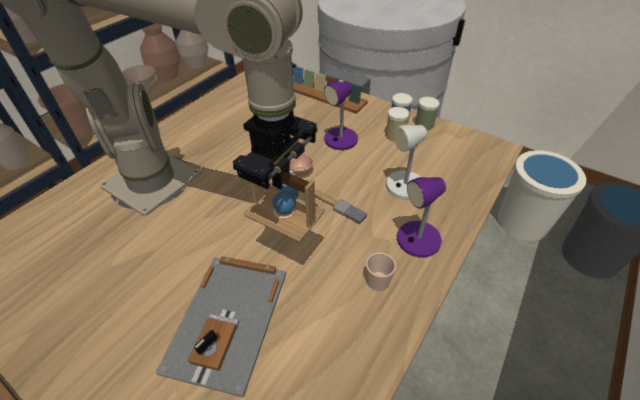

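View pics/t7.png

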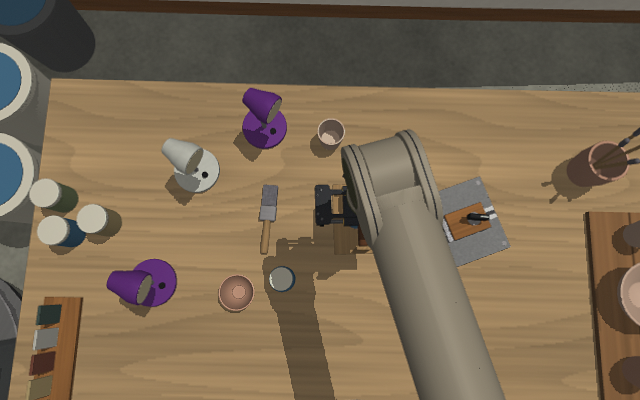

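```bash
python3 -m pendant '[{"translation":[0.11,0.48,0],"angular":[0,0,-0.6],"hand":-1},{"translation":[0.23,0.96,0],"angular":[0,0,-1.2],"hand":-1},{"translation":[0.34,1.44,0],"angular":[0,0,-1.8],"hand":-1},{"translation":[0.457,1.92,0],"angular":[0,0,-2.35],"hand":-1},{"translation":[0.457,1.92,0],"angular":[0,0,-2.35],"hand":-1},{"translation":[0.457,1.92,0],"angular":[0,0,-2.35],"hand":-1},{"translation":[0.457,1.92,0],"angular":[0,0,-2.35],"hand":-1},{"translation":[0.457,1.92,0],"angular":[0,0,-2.35],"hand":-1},{"translation":[0.457,1.92,0],"angular":[0,0,-2.35],"hand":-1},{"translation":[0.457,1.92,0],"angular":[0,0,-2.35],"hand":-1},{"translation":[0.457,1.92,0],"angular":[0,0,-2.35],"hand":-1},{"translation":[0.457,1.92,0],"angular":[0,0,-2.35],"hand":-1},{"translation":[0.34,1.44,0],"angular":[0,0,-1.8],"hand":-1},{"translation":[0.23,0.96,0],"angular":[0,0,-1.2],"hand":-1},{"translation":[0.11,0.48,0],"angular":[0,0,-0.6],"hand":-1},{"translation":[0,0,0],"angular":[0,0,0],"hand":-1},{"translation":[0,0,0],"angular":[0,0,0],"hand":-1}]'
python3 - <<'E'
from h import *
st=r.read_state()
M=R.from_quat(st['eef_rot']).as_matrix();print('yaw',np.arctan2(M[1,1],M[0,1])-np.pi/2,st['joint_positions'].round(2),st['ft_force'],M[:,0])
for n in ['scene','top','wrist']:
    im=r.camera(n);np.save(n+'8.npy',im);save(n[0]+'8',im);c=cam(n,st)
    for k in ['ball_center','tray_handle','lamp_lens','tray_pocket','lamp_spot']:
        print(n,k,[(np.round(q['point']).tolist(),round(q['confidence'],2)) for q in r.mark_of(n,k)])
    print(n,'exp ball',proj(c,[.612,.246,.2]).round(0),'lens',proj(c,[.676,.382,.2]).round(0))
E
```

```text
time: 18.85
ee_pos: [0.6122, 0.2446, 0.2904]
eef_rot: [0.156, 0.69, -0.156, 0.69]
ft_force: [0.1, -0.6, -5.2]
width: 0.0176
yaw -0.44446569823755944 [ 0.13  0.53 -0.89  1.26  0.4   1.53  0.43] [ 0.09491744 -0.56715176 -5.15287185] [-1.10972468e-04 -4.17520905e-04 -9.99999907e-01]
scene ball_center [([156.0, 356.0], 0.8), ([132.0, 356.0], 0.19)]
scene tray_handle [([132.0, 356.0], 0.56)]
scene lamp_lens [([138.0, 397.0], 0.94), ([190.0, 412.0], 0.87), ([98.0, 334.0], 0.76), ([156.0, 358.0], 0.63)]
scene tray_pocket [([158.0, 354.0], 0.94)]
scene lamp_spot [([137.0, 398.0], 0.3)]
scene exp ball [[159. 355.]] lens [[140. 401.]]
top ball_center []
top tray_handle []
top lamp_lens [([163.0, 196.0], 0.88), ([292.0, 146.0], 0.79), ([115.0, 274.0], 0.58)]
top tray_pocket []
top lamp_spot [([241.0, 410.0], 0.22)]
top exp ball [[190. 254.]] lens [[160. 195.]]
wrist ball_center []
wrist tray_handle [([254.0, 325.0], 0.58)]
wrist lamp_lens [([254.0, 325.0], 0.39)]
wrist tray_pocket [([48.0, 216.0], 0.56)]
wrist lamp_spot []
wrist exp ball [[208. 323.]] lens [[207. 516.]]
```

View pics/s8.png

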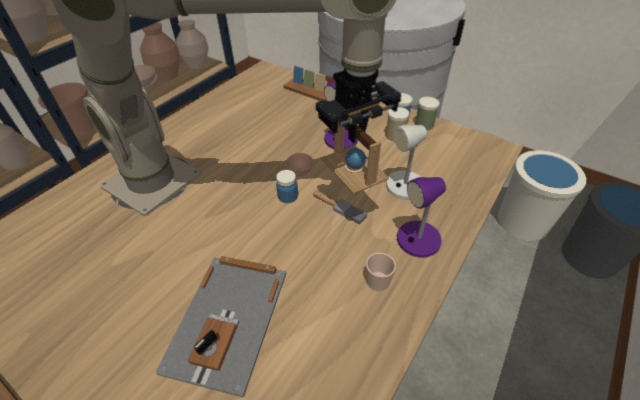

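View pics/t8.png

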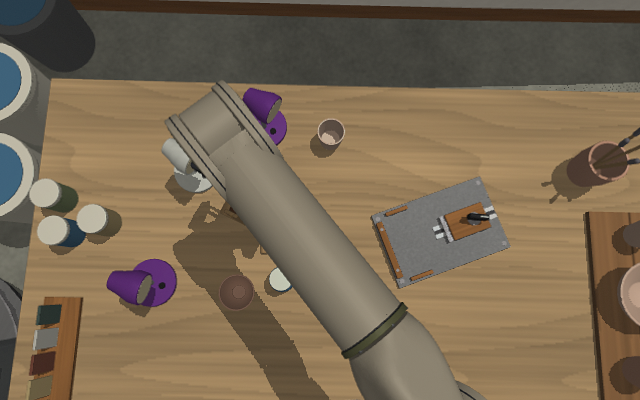

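View pics/w8.png

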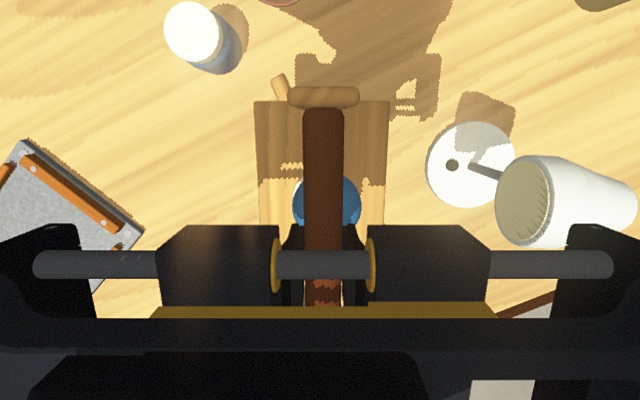

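```bash
cat > ov2.py <<'E'
from lampov import *
st=r.read_state();w=cam('wrist',st);I=np.load('wrist8.npy')
def ovw(name,x,y,yaw):
    b=(80,330,400,640);k=2.3
    im=cv2.resize(I[b[0]:b[1],b[2]:b[3]],None,fx=k,fy=k,interpolation=cv2.INTER_CUBIC).copy()
    for p,col in zip(lamppts(x,y,yaw),[(255,0,0),(0,255,0),(0,0,255)]):
        q=proj(w,p);q=((q[:,::-1]-[b[2],b[0]]+.5)*k).astype(int);cv2.polylines(im,[q],True,col,1)
    save(name,im)
E
python3 -c "
from ov2 import *
ovw('o1',.676,.382,-.44)"
```

```text
(no output)
```

View pics/o1.png

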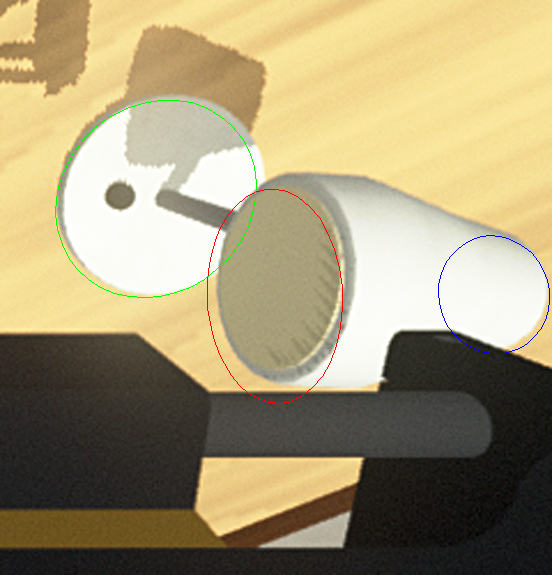

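Run:
```python
from ov2 import *
from scipy.optimize import least_squares as LS
def ctr(c,p):
    e=cv2.fitEllipse(proj(c,p).astype(np.float32));return np.array(e[0])
def f(q,z=.2):
    l,ft,_=lamppts(*q)
    return np.r_[(ctr(t,l)-(161.4,194.4))/472*1.0,(ctr(s,l)-(138.4,401))/388*1.1,(ctr(w,l)-(201.3,524.3))/305*.3,(ctr(w,ft)-(165.2,471.3))/305*.45,(ctr(t,ft)-(170.6,196.8))/472*1.15]*1000
q=LS(f,[.676,.382,-.44]);print(q.x,q.fun.round(1))
for i in range(4):
    g=lambda v:np.delete(f(v).reshape(-1,2),i,0).ravel()
    print(i,LS(g,q.x).x.round(4))
x,y,a=q.x;print('spot',x+.15*np.sin(a),y-.15*np.cos(a))
ovw('o2',*q.x); ov('o3',*q.x)
# ball
S8=np.load('scene8.npy');T8=np.load('top8.npy')
save('b8',cv2.resize(S8[120:200,315:430],None,fx=6.5,fy=6.5,interpolation=cv2.INTER_CUBIC))
save('b8w',cv2.resize(I[80:240,240:420],None,fx=3.6,fy=3.6,interpolation=cv2.INTER_CUBIC))
print(st['ee_pos'])
```

```text
[ 0.674212    0.3853447  -0.44091084] [-1.2 -2.6  3.  -0.8  3.1 -1.6 -2.  -3.1  0.3 -4.3]
0 [ 0.6742  0.3853 -0.4409]
1 [ 0.6741  0.3851 -0.4409]
2 [ 0.6747  0.3849 -0.4418]
3 [ 0.6742  0.3853 -0.4409]
spot 0.610197491577589 0.24969020523710653
[0.61198316 0.2453758  0.29054523]
```

View pics/o2.png

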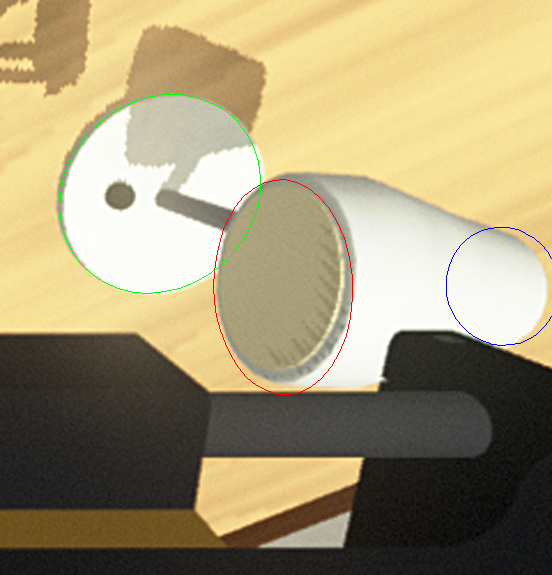

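View pics/o3.png

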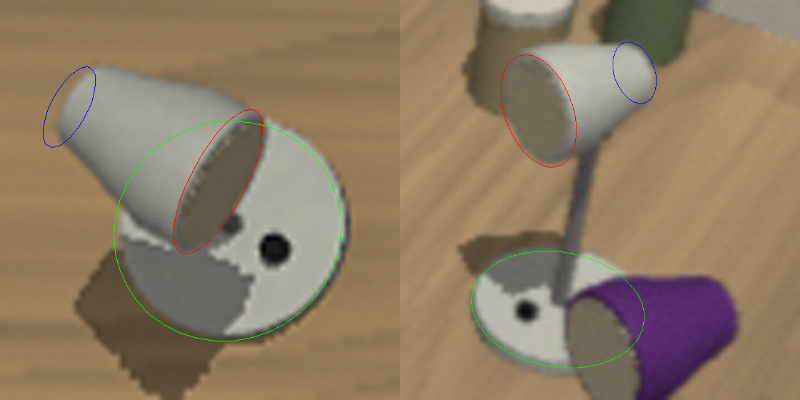

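View pics/b8.png

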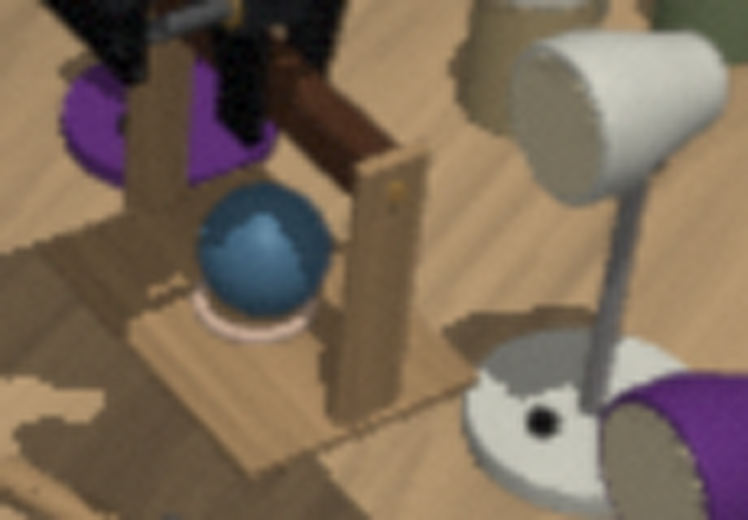

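View pics/b8w.png

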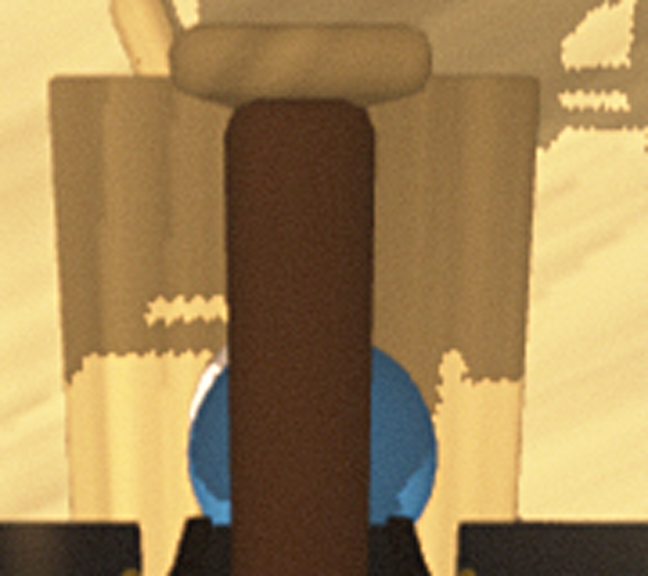

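```bash
python3 -m pendant '[{"translation":[-0.05,0.03,0],"angular":[0,0,0],"hand":-1},{"translation":[-0.1,0.05,0],"angular":[0,0,0],"hand":-1},{"translation":[-0.05,0.02,0],"angular":[0,0,0],"hand":-1},{"translation":[0,0,0],"angular":[0,0,0],"hand":-1},{"translation":[0,0,0],"angular":[0,0,0],"hand":-1},{"translation":[0,0,0],"angular":[0,0,0],"hand":-1},{"translation":[0,0,0],"angular":[0,0,0],"hand":-1},{"translation":[0,0,0],"angular":[0,0,0],"hand":-1}]'
python3 - <<'E'
from h import *
st=r.read_state();a=-.4445
S=r.camera('scene');b=(110,200,310,430);k=6.5
im=cv2.resize(S[b[0]:b[1],b[2]:b[3]],None,fx=k,fy=k,interpolation=cv2.INTER_CUBIC).copy()
c=cam('scene');o=st['ee_pos']-[0,0,.0056+.12]
y=np.array([-np.sin(a),np.cos(a),0]);x=np.array([np.cos(a),np.sin(a),0]);o=o+.002*y
def d(P,col):
    q=proj(c,[o+p[0]*x+p[1]*y+[0,0,p[2]] for p in P]);cv2.polylines(im,[((q[:,::-1]-[b[2],b[0]]+.5)*k).astype(int)],True,col,1)
X,Y=.08,.055
d([(-X,-Y,.008),(X,-Y,.008),(X,Y,.008),(-X,Y,.008)],(255,0,0))
for sx in(-.08,.08): d([(sx,-.015,.008),(sx,.015,.008),(sx,.015,.134),(sx,-.015,.134)],(0,255,0))
th=np.linspace(0,6.28,30);R_=c[2]
q=proj(c,[o+[0,0,.035]+.027*(np.cos(t)*R_[0]+np.sin(t)*R_[1]) for t in th]);cv2.polylines(im,[((q[:,::-1]-[b[2],b[0]]+.5)*k).astype(int)],True,(255,255,0),1)
save('f9',im);print(st['time'],st['ee_pos'],st['ft_force'],np.abs(st['joint_vel']).max(),st['width'])
E
```

```text
time: 20.55
ee_pos: [0.61, 0.2463, 0.2906]
eef_rot: [0.156, 0.69, -0.156, 0.69]
ft_force: [-0.4, -0.1, -4.6]
width: 0.0179
20.55 [0.61001596 0.24633883 0.29057167] [-0.44648344 -0.12760033 -4.63205332] 0.0013288214895547704 0.017906049645156418
```

View pics/f9.png

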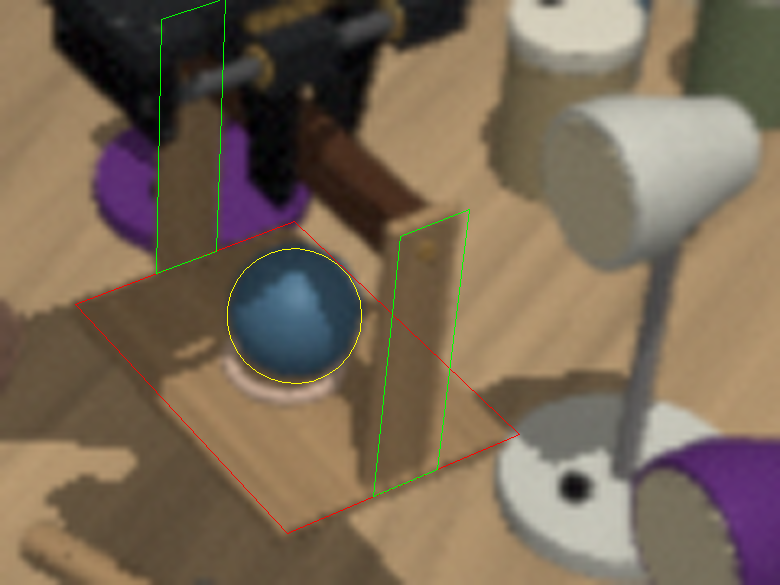

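The projected level-tray model lies on the picture: the base outline and the ball circle at (316,295) both match. The ball sits in its ring, the tray is level and still, and nothing around has moved. Handing in.

```bash
python3 -c "
from h import *
r.close_job()"
```

```text
the job is handed in; nothing more can be done
```

I loosened the clamp knob, drew the jaw back, and carried the tray to the white lamp. I handed the job in at about 20.6 s with the arm still holding it there. No verdict was reported.

- **Knob:** turned anticlockwise from about −0.12 to about 1.14 rad.
- **Jaw:** drawn back by about 39 mm (TCP travel); the pictures show it well clear of the tray.
- **Tray:** gripped by the handle with 50 N, lifted level, and brought in with a long side facing the lamp.

**Last checks:**
- **Ball position:** in its ring at about 200 mm height and 150–153 mm from the lens. It is within about 2–3 mm of straight in front.
- **Level:** the tool points straight down and the tray's outline in the scene picture fits a level tray.
- **Stillness:** joint speeds were near zero, and the wrist force was about 4.6 N, which is the weight of the tray and ball.
- **Surroundings:** the lamp, jar, cup, bowl and brush stood where they were in the pictures I viewed after the carry. The last 2 mm correction was checked only in a close-up of the tray and lamp.

**Disagreements:**
- The cameras differed by about 3–6 mm on the lamp's position and I used a joint fit.
- The top camera could not see the ball at the end because the arm hid it, so its position rests on the scene and wrist pictures and the arm's pose.

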